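# Change over the tilt-out bins at an inspection machine

### The job

Change the inspection station over to the next part: first push the narrow bin that was left standing open back until it clicks fully shut, then tip the wide bin all the way forward to its stop, so that the operator in front can reach in, and leave it standing open. The other narrow bin stays shut.

Things in the scene. Friction and masses are not known exactly. Their poses are not given: they have to be found in the camera images.
- slim_bin (a joint): Tilt of the narrow grey bin (80 mm wide) that stands open; one of three bins in white cases in a row on an aluminium plate, 140 mm apart, in any order. 0 rad = shut, 0.8 = leaning forward, away from the robot, on its stop. Its pivot is stiff: about 1 N at the tab moves it and it stays where left. A ball catch, met at 0.18 rad and passed with about 6 N at the tab, snaps it home over the last 0.08 rad.
- slim_tab (a point): Middle of the top edge of that bin's pull tab: plate 50 mm wide, 6 mm thick, its top 35 mm clear above the front wall. Axes lean with the bin: x out of its front, away from the robot, y along the bottom pivot, z up the panel. The pivot is 22 mm behind (-x) and 120 mm below (-z). Shut: 158 mm above the bench. Behind the tab the mouth is open from above, 80 mm deep in x; other walls end 45 mm below this point.
- wide_bin (a joint): Tilt of the wide grey bin (120 mm wide, the only wide one of the three), shut at the start. 0 rad = fully shut, 0.8 rad = leaning forward, away from the robot, against its stop. About 6 N forward at the tab frees it from the ball catch, then about 1 N tips it; it stays where it is left.
- wide_tab (a point): Middle of the top edge of that bin's pull tab: plate 80 mm wide, 6 mm thick, its top 35 mm clear above the front wall. Axes lean with the bin: x out of its front, away from the robot, y along the bottom pivot, z up the panel. The pivot is 22 mm behind (-x) and 120 mm below (-z). Shut: 158 mm above the bench. Behind the tab the mouth is open from above, 80 mm deep in x; other walls end 45 mm below this point.
- spare_bin (a joint): Tilt of the other narrow grey bin (80 mm wide, the same make as the first), shut (0 rad) at the start, to be left shut.

How it is judged:
On the way, in this order (a step that is already met when the one before it is completed fails the run):
1. the narrow bin that stood open is clicked shut, before the wide bin is opened (value of joint slim_bin below 0.05 rad and value of joint wide_bin below 0.15 rad), for 0.2 s.
2. the wide bin is tipped fully forward (value of joint wide_bin above 0.65 rad), for 0.2 s.
At the end, for the whole second after the job is handed in: Both narrow bins are clicked shut (tilt below 0.05 rad) and the wide bin leans fully forward (tilt above 0.65 rad of its 0.8) and is at rest (value of joint each of slim_bin, spare_bin below 0.05 rad and value of joint wide_bin above 0.65 rad and velocity of joint wide_bin between -0.05 and 0.05 rad/s); the robot touches nothing.
It fails at once if the other narrow bin is tipped open (value of joint spare_bin above 0.15 rad).
It also fails if it takes over 46 s, if anything falls off the work surface, if the arm or the gripper's body presses on something with over 40 N, if the wrist force passes 120 N, or if a joint passes its speed limit or range.

### The arm

A 6-joint arm with a two-finger parallel gripper is mounted at the origin on the work surface. World frame = base frame: x ahead of the robot, y to its left, z up, the work surface at z = 0. Lengths are in m, angles in rad, forces in N, time in s.
With the tool pointing down it reaches from about 0.25 to 0.725 m from the base axis. Payload 4 kg.
Tool frame: the origin (TCP) lies at the very end of the fingers, on their centre line; the grasp point (between the pads) lies 19 mm behind it; z points along the fingers, y is the line along which they close (so a half turn about z gives the same grasp; the last joint's range is limited). The gripper opens to 85 mm and grips with 20 to 120 N. Pads are 22 mm wide; open, the fingers measure 114 mm over their backs; the gripper's body (76 mm by 85 mm) begins 54 mm behind the grasp point. The pads swing forward as they close: fully open they stand 13 mm farther back than shut.
Start: joints at [-1.33, 0.241, 0.005, 1.335, 0, 1.571], TCP at [0.119, -0.486, 0.231] pointing down, gripper open.
Joint ranges: [-2.72, 2.72], [-1.05, 1.87], [-1.09, 1.28], [-1.99, 2.15], [-1.42, 1.44], [-3.14, 3.14]. Speed limits (rad/s): [2.79, 2.79, 3.14, 3.14, 3.14, 3.14].

### API

Orientations are given as a unit quaternion [x, y, z, w].
In Python, from workcell import bot, vision, workorder gives the robot as it stands.
- The arm moves only by the shell command python3 -m creep 'ROWS' [OPENING]. ROWS is JSON, a list of rows, each a list of 2 entries, a list of its own where there are three numbers: the shift along the tool's x, y, z in mm, then the turn, a rotation vector about the tool's x, y, z in rad. In form: [[[dx, dy, dz], [wx, wy, wz]], ...]. A call has 1 to 12 rows; each row shifts and turns the commanded pose from where the row before left it, along the tool's axes as they then stand; what a row does not reach is not made up. A row lasts 1/8 s, in which the tool goes at most 62.5 mm and 10.7 degrees, less where a joint would pass 70% of its speed; a pose out of reach is approached as far as the arm can. A call is refused whole if a number of a shift passes 62.5 or a number of a turn 0.188, either way. A call with a gripper value outside its range is refused whole. OPENING is the finger opening in mm, from 0 to 85.4, set as the call begins (- or left out, the last holds). The fingers move at their own pace and stop on an object; the grip force is fixed at half the most. Time passes only in rows, so rows that do not move let the fingers close. It gives the time, the measured TCP pose, the force, the opening and the grip force at its end, in the units of the state.
- bot.get_obs(): the state, without advancing time (a new reading comes with each control period).
- vision.camera(name): name is "scene" or "side" or "wrist"; returns a dict with "image" (420x560x3 uint8, blue, green, red), "z_map" (420x560 float32, m along the optical axis (not along the pixel's ray), 0 where there is no reading), "K" (3x3 intrinsics, pixels), "rvec" (rotation vector, rad) and "tvec" (3), from world to camera coordinates, as OpenCV has them; the wrist camera has in their place "tool_from_camera" (4x4, takes a point from camera to tool coordinates, whose origin is the TCP and whose axes are the flange's). Camera axes: x right, y down, z forward; pixel columns grow to the right and rows downward; lengths in m; the calibration is good to about 2 mm. A picture is of the moment at which its call begins: read the wrist's pose just before it.
- workorder.job_done(): hands the job in; it is judged then, once.
Trained networks look in a picture, given as the dict that the camera call returned (one of the last four; its "shot" number tells which), for a name from the list of things; names that differ only in an ending like _2 or _b are one class to them, and where a whole thing is asked for, a point or a joint stands for the part that bears it (a point fixed in the world has none). Each returns a list of dicts, best first, with "score" (0 to 1); they miss things now and then, are a little off and sometimes report something else, mostly with a low value. They report only what shows in the picture. A call takes as long as a camera call.
- vision.spot_in(picture, query): "position" ([column, row] in pixels, amid what is visible of it).
- vision.place_of(picture, query): "position" ([column, row] in pixels: a listed point, or the origin of a listed thing).
The state is a dict: "clock": time; "joint_pos": joint angles; "joint_vel": joint speeds; "tau": joint torques, N m; "eef_pos": TCP position; "tool_rot": TCP orientation; "ft_force": force on the tool from outside, world axes, zero at the start; "ft_torque": the same for the moment, N m; "grip_width": finger opening in m; "grasp_force": force on a finger pad.
Only numpy, scipy, OpenCV 4.12 (cv2) and the standard library are available. Lean on these libraries where they do the work, as an engineer would, in place of code of your own. Each camera call takes 0.05 s, during which the arm holds its last target. There are 200 camera calls.

## Working session

There is one attempt and no reset: what is moved stays moved. The work goes in short steps, Python scripts to look and compute and a shell command to move; the robot and the scene stay as the last step left them, time stands still between calls to the robot, and variables do not carry over. Pictures are saved under pics/ and viewed, at most 10 in all, crops included, and the job is handed in when it is done.

```bash
mkdir -p pics; cat > h.py <<'E'
import numpy as np, cv2
from workcell import bot, vision, workorder
def w(p,uv):
    u,v=int(round(uv[0])),int(round(uv[1]))
    z=p["z_map"][max(v-1,0):v+2,max(u-1,0):u+2]; z=z[z>0]
    if len(z)==0: return None
    c=np.linalg.inv(p["K"])@[uv[0],uv[1],1]*np.median(z)
    R=cv2.Rodrigues(np.array(p["rvec"],float))[0]
    return R.T@(c-np.array(p["tvec"]).ravel())
E
python3 - <<'E'
from h import *
np.set_printoptions(precision=4,suppress=True)
o=bot.get_obs(); print(o["clock"],o["eef_pos"],o["tool_rot"])
for n in("scene","side"):
    p=vision.camera(n); cv2.imwrite(f"pics/{n}0.png",p["image"])
    R=cv2.Rodrigues(np.array(p["rvec"],float))[0]; print(n,"cam at",-R.T@np.array(p["tvec"]).ravel())
    for q in("slim_tab","wide_tab","spare_bin"):
        for d in vision.place_of(p,q)[:3]: print(q,d["score"],d["position"],w(p,d["position"]))
E
```

```text
0.0 [ 0.1191 -0.485   0.2304] [ 0.9928  0.1201 -0.0001 -0.001 ]
scene cam at [ 0.8179 -0.3324  0.7109]
slim_tab 0.74 [342.9, 263.0] [0.6227 0.018  0.1111]
wide_tab 0.38 [343.2, 264.3] [0.5916 0.0759 0.0085]Traceback (most recent call last):
  File "<stdin>", line 8, in <module>
ValueError: it knows: slim_tab, wide_tab
```

```bash
python3 - <<'E'
from h import *
np.set_printoptions(precision=4,suppress=True)
ims=[]
for n in("scene","side"):
    p=vision.camera(n); ims.append(p["image"]); np.savez(f"{n}.npz",**{k:p[k] for k in("image","z_map","K","rvec","tvec")})
    cv2.imwrite(f"pics/{n}1.png",p["image"])
    R=cv2.Rodrigues(np.array(p["rvec"],float))[0]; print(n,"cam at",-R.T@np.array(p["tvec"]).ravel())
    for q in("slim_tab","wide_tab"):
        for d in vision.place_of(p,q)[:3]: print(q,d["score"],d["position"],w(p,d["position"]))
E
```

```text
scene cam at [ 0.8179 -0.3324  0.7109]
slim_tab 0.55 [343.0, 263.1] [0.623  0.0178 0.1114]
wide_tab 0.9 [350.9, 179.1] [0.5353 0.1504 0.1565]
side cam at [ 0.1616 -0.4042  0.4709]
slim_tab 0.95 [349.2, 202.1] [ 0.77   0.156 -0.   ]
wide_tab 0.6 [251.8, 165.1] [0.5321 0.1439 0.1563]
```

View pics/scene1.png

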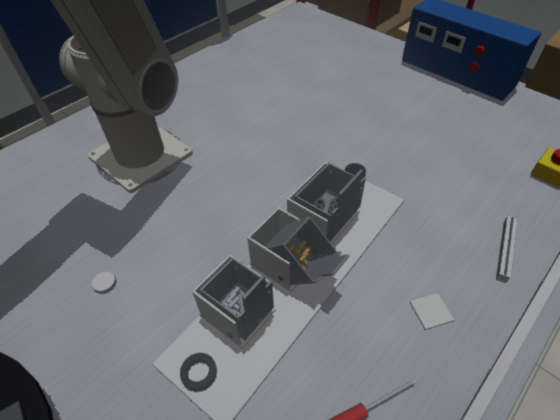

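View pics/side1.png

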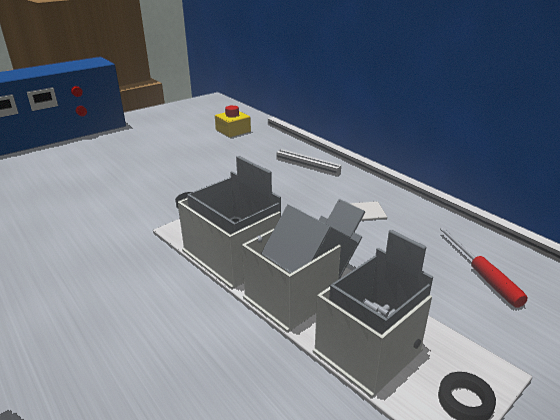

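The three bins run from spare (near the ring, scene ~(235,300)), to slim open in the middle (~(300,250)), to wide (~(330,195)). In the side view the tabs are at about (254,175), (347,220) and (405,255). Next I fit the row's pose from the depth.

```bash
python3 - <<'E'
from h import *
np.set_printoptions(precision=4,suppress=True)
P=[]
for n in("scene","side"):
    p=dict(np.load(n+".npz")); z=p["z_map"]; v,u=np.nonzero(z>0)
    c=(np.linalg.inv(p["K"])@np.stack([u,v,np.ones_like(u)]))*z[v,u]
    R=cv2.Rodrigues(p["rvec"])[0]; X=(R.T@(c-p["tvec"].reshape(3,1))).T
    X=X[(X[:,0]>.4)&(X[:,0]<.75)&(X[:,1]>-.25)&(X[:,1]<.3)]
    T=X[(X[:,2]>.13)&(X[:,2]<.17)]
    S=T[T[:,1]<-.05]; W=T[T[:,1]>.08]
    for nm,c in(("spare",S),("wide",W)):
        if len(c)<5: continue
        r=cv2.minAreaRect(c[:,:2].astype(np.float32)*1000); print(n,nm,len(c),r,c[:,2].max())
        d=c[:,:2]-c[:,:2].mean(0); s=np.linalg.svd(d,full_matrices=False)[2][0]; pr=d@s; print("  dir",s,"ext",pr.min(),pr.max(),"ends",c[pr.argmin()],c[pr.argmax()],"mid",c[:,:2].mean(0))
    L=X[(X[:,2]>.06)&(X[:,1]>-.05)&(X[:,1]<.09)&(X[:,0]>.57)]
    k=np.argsort(-L[:,0])[:5]; print("slim far pts",L[k],len(L)); k=np.argsort(-L[:,2])[:5]; print("slim top",L[k])
E
```

```text
scene spare 324 ((561.7171020507812, -133.60157775878906), (7.074244976043701, 49.83485412597656), 4.923518657684326) 0.1594343706423635
  dir [ 0.0789 -0.9969] ext -0.02643527473924974 0.02341957525636716 ends [ 0.5619 -0.1086  0.1477] [ 0.5631 -0.1585  0.1566] mid [ 0.5636 -0.135 ]
scene wide 290 ((538.7506713867188, 144.90206909179688), (6.5839152336120605, 80.56755828857422), 4.4950385093688965) 0.1594046053487681
  dir [-0.0747  0.9972] ext -0.036489482072437324 0.04407238812721074 ends [0.5413 0.1047 0.1458] [0.5336 0.1849 0.1568] mid [0.5404 0.1412]
slim far pts [[ 0.6257 -0.0109  0.1138]
 [ 0.6253 -0.0048  0.1123]
 [ 0.6252 -0.0018  0.1118]
 [ 0.6251 -0.0071  0.1117]
 [ 0.6249 -0.0018  0.1146]] 780
slim top [[ 0.6208  0.017   0.1166]
 [ 0.6242 -0.0094  0.1166]
 [ 0.6207  0.0229  0.1161]
 [ 0.6229 -0.0022  0.1161]
 [ 0.6218  0.0103  0.116 ]]
side spare 859 ((558.0781860351562, -134.0355224609375), (8.430049896240234, 50.33106994628906), 4.241899490356445) 0.1592900859245974
  dir [ 0.0955 -0.9954] ext -0.026470659329173862 0.023887248571620424 ends [ 0.5545 -0.1091  0.1437] [ 0.56   -0.1591  0.1545] mid [ 0.5563 -0.1355]
side wide 627 ((533.4486083984375, 144.58148193359375), (7.947319984436035, 83.53216552734375), 6.002651214599609) 0.15914658990294706
  dir [ 0.0933 -0.9956] ext -0.04524818537841799 0.0383143286953143 ends [0.5302 0.1862 0.143 ] [0.5358 0.1028 0.1392] mid [0.5329 0.141 ]
slim far pts [[ 0.6222 -0.0085  0.1138]
 [ 0.6215 -0.0051  0.1142]
 [ 0.6212 -0.0118  0.1106]
 [ 0.6208 -0.0119  0.1125]
 [ 0.6197 -0.0007  0.1145]] 1138
slim top [[ 0.6176 -0.0066  0.1164]
 [ 0.6158  0.01    0.1162]
 [ 0.6145  0.015   0.1161]
 [ 0.6154  0.0075  0.1158]
 [ 0.6154  0.0307  0.1156]]
```

```bash
cat > s.py <<'E'
from h import *
from scipy.spatial.transform import Rotation as Ro
o=bot.get_obs(); R=Ro.from_quat(o["tool_rot"]).as_matrix(); p=np.array(o["eef_pos"])*1000
U=np.array([.9963,.0859,0]);V=np.array([-.0859,.9963,0])
print("t",o["clock"],"u,v,z mm",(p@U).round(1),(p@V).round(1),p[2].round(1),"tool x in uvz",(R[:,0]@U).round(3),(R[:,0]@V).round(3),"z",R[:,2].round(3),"F",np.round(o["ft_force"],1),o["grip_width"])
E
python3 -m creep '[[[0,0,0],[0,0,0.155]],[[46,-36,0],[0,0,0]],[[46,-36,0],[0,0,0]],[[46,-36,0],[0,0,0]],[[46,-36,0],[0,0,0]],[[46,-36,0],[0,0,0]],[[46,-36,0],[0,0,0]],[[46,-36,0],[0,0,0]],[[46,-36,0],[0,0,0]],[[46,-36,0],[0,0,0]],[[46,-36,0],[0,0,0]],[[46,-36,0],[0,0,0]]]' 0; python3 s.py
```

```text
clock: 1.95
eef_pos: [0.5908, -0.0462, 0.2314]
tool_rot: [0.999, 0.043, 0.0, 0.0]
ft_force: [0.4, -0.3, 0.7]
grip_width: -0.0
grasp_force: 0.0
t 1.95 u,v,z mm 584.6 -96.8 231.4 tool x in uvz 1.0 -0.0 z [ 0.001 -0.    -1.   ] F [ 0.4 -0.3  0.7] -3.537030672217005e-05
```

```bash
python3 -m creep '[[[40,-28,0],[0,0,0]],[[45,-28,0],[0,0,0]],[[0,0,0],[0,0,0]],[[0,0,45],[0,0,0]],[[0,0,45],[0,0,0]],[[0,0,40],[0,0,0]],[[0,0,6],[0,0,0]],[[0,0,0],[0,0,0]]]'; python3 s.py; python3 - <<'E'
from h import *
cv2.imwrite("pics/side2.png",vision.camera("side")["image"])
E
```

```text
clock: 2.95
eef_pos: [0.6695, 0.0149, 0.0964]
tool_rot: [0.999, 0.043, 0.0, 0.0]
ft_force: [-0.3, -0.7, 0.7]
grip_width: 0.0003
grasp_force: 0.0
t 2.95 u,v,z mm 668.3 -42.7 96.4 tool x in uvz 1.0 -0.001 z [ 0.001 -0.    -1.   ] F [-0.3 -0.7  0.7] 0.0002614894639059048
```

View pics/side2.png

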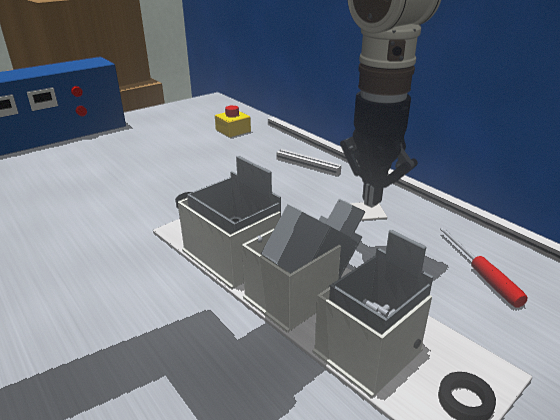

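The closed fingers, tips at about (372,203), stand in front of the slim tab at about (347,215). I push towards the robot.

```bash
python3 -m creep '[[[-15,0,0],[0,0,0]],[[-15,0,-2],[0,0,0]],[[-12,0,-3],[0,0,0]],[[-12,0,-3],[0,0,0]],[[-10,0,-3],[0,0,0]],[[-10,0,-3],[0,0,0]],[[-8,0,-3],[0,0,0]],[[-8,0,-3],[0,0,0]],[[-6,0,0],[0,0,0]],[[-5,0,0],[0,0,0]],[[0,0,0],[0,0,0]]]'; python3 s.py
```

```text
clock: 4.38
eef_pos: [0.5696, 0.0067, 0.1173]
tool_rot: [0.999, 0.043, 0.002, 0.0]
ft_force: [-0.9, -0.4, 12.0]
grip_width: -0.0001
grasp_force: 0.1
t 4.375 u,v,z mm 568.0 -42.2 117.3 tool x in uvz 1.0 -0.0 z [ 0.003  0.    -1.   ] F [-0.9 -0.4 12. ] -0.00012664136226823126
```

```bash
python3 - <<'E'
from h import *
a=vision.camera("side")["image"][120:330,180:460];b=vision.camera("scene")["image"][120:330,180:460]
cv2.imwrite("pics/c3.png",cv2.resize(np.vstack([a,b]),None,fx=1.4,fy=1.4,interpolation=2))
E
python3 s.py
```

```text
t 4.475 u,v,z mm 567.6 -42.2 117.3 tool x in uvz 1.0 -0.0 z [ 0.002 -0.    -1.   ] F [-2.2  0.3 11.9] 2.2740461375249484e-05
```

View pics/c3.png

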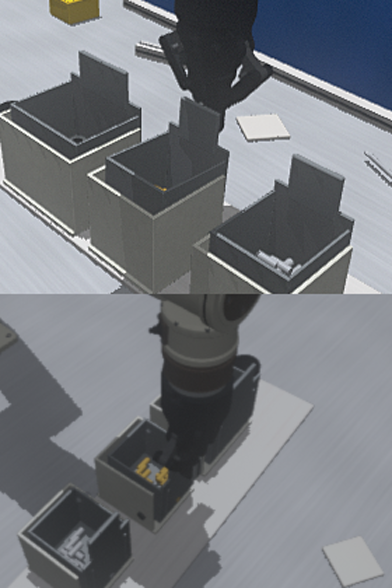

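The slim bin is almost shut, with the tab around (205,115) in the crop, but the gripper is being pushed upward. I'll raise it and then push the last few millimetres.

```bash
python3 -m creep '[[[4,0,-8],[0,0,0]],[[0,0,-7],[0,0,0]],[[0,0,0],[0,0,0]],[[-4,0,0],[0,0,0]],[[-3,0,0],[0,0,0]],[[-3,0,0],[0,0,0]],[[0,0,0],[0,0,0]]]'; python3 s.py
```

```text
clock: 5.35
eef_pos: [0.5627, 0.0062, 0.1302]
tool_rot: [0.999, 0.043, 0.0, -0.0]
ft_force: [1.6, 0.5, -0.7]
grip_width: -0.0004
grasp_force: 0.5
t 5.35 u,v,z mm 561.1 -42.1 130.2 tool x in uvz 1.0 -0.0 z [ 0.  0. -1.] F [ 1.6  0.5 -0.7] -0.0003616805251805572
```

Now press in smaller steps until the force stops growing, watching the force.

```bash
python3 -m creep '[[[-2,0,0],[0,0,0]],[[-2,0,0],[0,0,0]],[[0,0,0],[0,0,0]]]'; python3 s.py; python3 -m creep '[[[-2,0,0],[0,0,0]],[[0,0,0],[0,0,0]]]'; python3 s.py
```

```text
clock: 5.72
eef_pos: [0.5625, 0.0062, 0.1305]
tool_rot: [0.999, 0.043, 0.004, -0.0]
ft_force: [11.1, 1.6, -6.8]
grip_width: -0.0002
grasp_force: 5.3
t 5.725 u,v,z mm 560.9 -42.1 130.5 tool x in uvz 1.0 -0.0 z [ 0.007  0.001 -1.   ] F [11.1  1.6 -6.8] -0.00023067725561063697
clock: 5.98
eef_pos: [0.5624, 0.0062, 0.1306]
tool_rot: [0.999, 0.043, 0.005, -0.0]
ft_force: [14.8, 1.3, -11.1]
grip_width: -0.0
grasp_force: 7.6
t 5.975 u,v,z mm 560.9 -42.1 130.6 tool x in uvz 1.0 0.0 z [ 0.011  0.001 -1.   ] F [ 14.8   1.3 -11.1] -1.475581903823323e-05
```

Hard stop reached, so it should be shut. Back off, lift and verify.

```bash
python3 -m creep '[[[12,0,0],[0,0,0]],[[12,0,0],[0,0,0]],[[0,0,-35],[0,0,0]],[[0,0,-40],[0,0,0]],[[-20,-40,-20],[0,0,0]],[[-20,-50,0],[0,0,0]],[[-20,-50,0],[0,0,0]],[[0,0,0],[0,0,0]]]'; python3 s.py; python3 - <<'E'
from h import *
p=vision.camera("side"); cv2.imwrite("pics/side4.png",p["image"])
U=np.array([.9963,.0859,0]);V=np.array([-.0859,.9963,0])
z=p["z_map"]; v,u=np.nonzero(z>0)
c=(np.linalg.inv(p["K"])@np.stack([u,v,np.ones_like(u)]))*z[v,u]
X=(cv2.Rodrigues(p["rvec"])[0].T@(c-np.array(p["tvec"]).reshape(3,1))).T
a,b=X@U,X@V
for n,v0 in(("spare",-.1816),("slim",-.0411),("wide",.0984)):
    for lo,hi in((.126,.14),(.145,.165)):
        m=(abs(b-v0)<.045)&(X[:,2]>lo)&(X[:,2]<hi)&(a>.5)&(a<.6)
        print(n,lo,m.sum(),np.median(a[m]).round(4),b[m].min().round(4),b[m].max().round(4),X[m,2].max().round(4))
E
```

```text
clock: 6.98
eef_pos: [0.5126, 0.0943, 0.2267]
tool_rot: [0.997, 0.08, -0.002, -0.019]
ft_force: [0.3, -0.6, -0.3]
grip_width: -0.0
grasp_force: 0.0
t 6.975 u,v,z mm 518.8 49.9 226.7 tool x in uvz 0.997 0.074 z [-0.008  0.038 -0.999] F [ 0.3 -0.6 -0.3] -1.0568179427040902e-05
spare 0.126 372 0.5423 -0.2063 -0.1567 0.14
spare 0.145 450 0.5426 -0.2066 -0.157 0.1593
slim 0.126 242 0.5425 -0.0666 -0.0167 0.1399
slim 0.145 302 0.5427 -0.0667 -0.0152 0.1591
wide 0.126 281 0.5425 0.0579 0.1367 0.14
wide 0.145 328 0.5428 0.058 0.1393 0.159
```

View pics/side4.png

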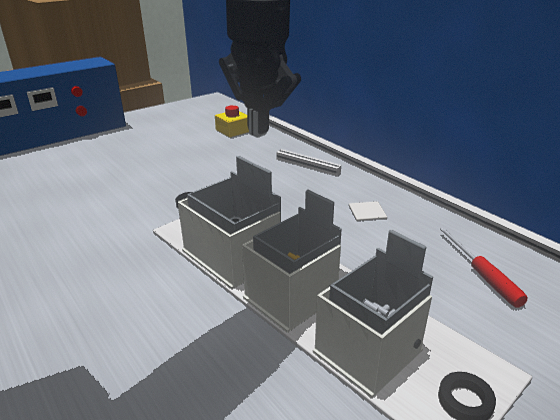

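All three bins are shut and level (tabs at (254,178), (320,215), (405,255)). The tool turned slightly, so I let it settle.

```bash
python3 -m creep '[[[0,0,0],[0,0,0]],[[0,0,0],[0,0,0]]]'; python3 s.py; python3 - <<'E'
from h import *
from scipy.spatial.transform import Rotation as Ro
R=Ro.from_quat(bot.get_obs()["tool_rot"])
a=np.array([.9963,.0859,0]);b=np.array([.0859,-.9963,0]);T=Ro.from_matrix(np.stack([a,b,[0,0,-1]],1))
print((R.inv()*T).as_rotvec().round(3), bot.get_obs()["joint_pos"])
E
```

```text
clock: 7.28
eef_pos: [0.5144, 0.0928, 0.226]
tool_rot: [0.997, 0.078, -0.002, -0.019]
ft_force: [0.5, 0.5, 0.2]
grip_width: 0.0001
grasp_force: 0.0
t 7.275 u,v,z mm 520.5 48.3 226.0 tool x in uvz 0.997 0.071 z [-0.007  0.038 -0.999] F [0.5 0.5 0.2] 0.00010665283130598937
[-0.039  0.002  0.071] [0.15606114 0.28858723 0.05471075 1.33799326 0.03863355 3.14060225]
```

Joint 6 hit its limit, so I give the tool a half turn back, after which tool x points towards the robot.

```bash
python3 -m creep '[[[0,0,0],[-0.039,0,-0.09]],[[0,0,0],[0,0,-0.18]],[[0,0,0],[0,0,-0.18]],[[0,0,0],[0,0,-0.18]],[[0,0,0],[0,0,-0.18]],[[0,0,0],[0,0,-0.18]],[[0,0,0],[0,0,-0.18]],[[0,0,0],[0,0,-0.18]],[[0,0,0],[0,0,-0.18]],[[0,0,0],[0,0,-0.18]]]' >/dev/null; python3 -m creep '[[[0,0,0],[0,0,-0.18]],[[0,0,0],[0,0,-0.18]],[[0,0,0],[0,0,-0.18]],[[0,0,0],[0,0,-0.18]],[[0,0,0],[0,0,-0.18]],[[0,0,0],[0,0,-0.18]],[[0,0,0],[0,0,-0.18]],[[0,0,0],[0,0,-0.1]],[[0,0,0],[0,0,0]]]' ; python3 s.py; python3 - <<'E'
from h import *
from scipy.spatial.transform import Rotation as Ro
R=Ro.from_quat(bot.get_obs()["tool_rot"])
a=np.array([.9963,.0859,0]);b=np.array([.0859,-.9963,0]);T=Ro.from_matrix(np.stack([-a,-b,[0,0,-1]],1))
print((R.inv()*T).as_rotvec().round(3), bot.get_obs()["joint_pos"])
E
```

```text
clock: 9.65
eef_pos: [0.5142, 0.0929, 0.226]
tool_rot: [-0.042, 0.999, -0.0, 0.0]
ft_force: [-0.9, 0.7, 0.3]
grip_width: -0.0003
grasp_force: 0.0
t 9.65 u,v,z mm 520.2 48.4 226.0 tool x in uvz -1.0 0.002 z [ 0.001 -0.    -1.   ] F [-0.9  0.7  0.3] -0.0003480200663037038
[-0.     0.001 -0.002] [ 1.78891321e-01  2.86946052e-01  5.30969055e-02  1.33630644e+00
 -2.29296932e-04  9.44697922e-02]
```

```bash
python3 -m creep '[[[5,25,0],[0,0,0]],[[0,25,0],[0,0,0]],[[0,0,0],[0,0,0]],[[0,0,45],[0,0,0]],[[0,0,40],[0,0,0]],[[0,0,5],[0,0,0]],[[0,0,0],[0,0,0]]]'; python3 s.py
python3 -m creep '[[[-10,0,0],[0,0,0]],[[-6,0,0],[0,0,0]],[[-3,0,0],[0,0,0]],[[-3,0,0],[0,0,0]],[[0,0,0],[0,0,0]]]'; python3 s.py
```

```text
clock: 10.52
eef_pos: [0.5052, 0.1423, 0.137]
tool_rot: [-0.043, 0.999, -0.0, 0.001]
ft_force: [0.3, 0.5, 1.1]
grip_width: 0.0002
grasp_force: 0.0
t 10.525 u,v,z mm 515.6 98.4 137.0 tool x in uvz -1.0 0.001 z [ 0.002 -0.    -1.   ] F [0.3 0.5 1.1] 0.00019197906703026925
clock: 11.15
eef_pos: [0.5253, 0.1445, 0.1364]
tool_rot: [-0.043, 0.999, -0.0, -0.001]
ft_force: [-5.3, -0.5, 4.5]
grip_width: 0.0002
grasp_force: 2.5
t 11.15 u,v,z mm 535.7 98.9 136.4 tool x in uvz -1.0 -0.001 z [-0.002 -0.    -1.   ] F [-5.3 -0.5  4.5] 0.000154002038538209
```

Contact, with the catch resisting. Follow the arc.

```bash
python3 -m creep '[[[-7,0,2],[0,0,0]],[[-7,0,2],[0,0,0]],[[-7,0,3],[0,0,0]],[[-7,0,4],[0,0,0]],[[-7,0,4],[0,0,0]],[[-7,0,5],[0,0,0]],[[-7,0,5],[0,0,0]],[[-5,0,5],[0,0,0]],[[-5,0,5],[0,0,0]],[[-3,0,4],[0,0,0]],[[-2,0,2],[0,0,0]],[[0,0,0],[0,0,0]]]'; python3 s.py; python3 - <<'E'
from h import *
cv2.imwrite("pics/side5.png",vision.camera("side")["image"])
E
```

```text
clock: 12.65
eef_pos: [0.5906, 0.1502, 0.0953]
tool_rot: [-0.043, 0.999, -0.0, 0.001]
ft_force: [0.2, 0.1, -0.1]
grip_width: 0.0
grasp_force: 0.0
t 12.65 u,v,z mm 601.3 98.9 95.3 tool x in uvz -1.0 -0.001 z [ 0.001  0.    -1.   ] F [ 0.2  0.1 -0.1] 2.9577546514077227e-05
```

View pics/side5.png

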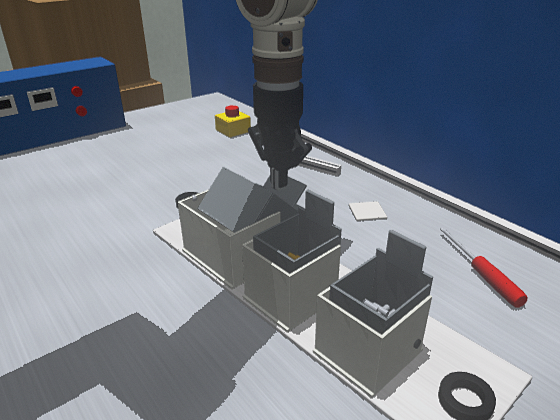

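The wide bin leans well forward, with its raised back at (235,195) and the fingers behind the tab at (280,180). I nudge it on to the stop.

```bash
python3 -m creep '[[[-3,0,0],[0,0,0]],[[-3,0,0],[0,0,0]],[[0,0,0],[0,0,0]]]'; python3 s.py; python3 -m creep '[[[-2,0,0],[0,0,0]],[[-2,0,0],[0,0,0]],[[0,0,0],[0,0,0]]]'; python3 s.py
```

```text
clock: 13.08
eef_pos: [0.5935, 0.1505, 0.0955]
tool_rot: [-0.043, 0.999, -0.0, -0.002]
ft_force: [-8.3, -0.8, 6.8]
grip_width: -0.0
grasp_force: 5.1
t 13.075 u,v,z mm 604.2 99.0 95.5 tool x in uvz -1.0 -0.001 z [-0.005 -0.    -1.   ] F [-8.3 -0.8  6.8] -2.824688605381339e-05
clock: 13.45
eef_pos: [0.5937, 0.1505, 0.0954]
tool_rot: [-0.044, 0.999, -0.0, -0.006]
ft_force: [-17.0, -1.3, 11.3]
grip_width: 0.0002
grasp_force: 10.3
t 13.45 u,v,z mm 604.4 99.0 95.4 tool x in uvz -1.0 -0.001 z [-0.012 -0.001 -1.   ] F [-17.   -1.3  11.3] 0.00017400377808426205
```

On the stop. Back off, lift straight up, verify.

```bash
python3 -m creep '[[[8,0,0],[0,0,0]],[[10,0,0],[0,0,0]],[[0,0,-20],[0,0,0]],[[0,0,-45],[0,0,0]],[[0,0,-45],[0,0,0]],[[0,0,-40],[0,0,0]],[[0,0,0],[0,0,0]],[[0,0,0],[0,0,0]]]'; python3 s.py; python3 - <<'E'
from h import *
U=np.array([.9963,.0859,0]);V=np.array([-.0859,.9963,0])
p=vision.camera("scene"); p2=vision.camera("side"); cv2.imwrite("pics/side6.png",p2["image"])
for p in(p,p2):
    z=p["z_map"]; v,u=np.nonzero(z>0)
    c=(np.linalg.inv(p["K"])@np.stack([u,v,np.ones_like(u)]))*z[v,u]
    X=(cv2.Rodrigues(p["rvec"])[0].T@(c-np.array(p["tvec"]).reshape(3,1))).T
    a,b=X@U,X@V
    for n,v0 in(("spare",-.1816),("slim",-.0411)):
        m=(abs(b-v0)<.045)&(X[:,2]>.145)&(X[:,2]<.165)&(a>.5)&(a<.6); print(n,m.sum(),np.median(a[m]).round(4),X[m,2].max().round(4))
    m=(abs(b-.0984)<.035)&(X[:,2]>.06)&(X[:,2]<.17)&(a>.6)
    k=m.nonzero()[0]
    if len(k): print("wide tab: top z",X[k,2].max().round(4),"far u",a[k].max().round(4))
E
```

```text
clock: 14.45
eef_pos: [0.5821, 0.1494, 0.2448]
tool_rot: [-0.043, 0.999, -0.0, 0.0]
ft_force: [0.9, -0.5, -0.3]
grip_width: 0.0001
grasp_force: 0.0
t 14.45 u,v,z mm 592.8 98.9 244.8 tool x in uvz -1.0 -0.0 z [ 0.001 -0.    -1.   ] F [ 0.9 -0.5 -0.3] 0.00013774648303711834
spare 198 0.5501 0.1593
slim 147 0.5504 0.1602
wide tab: top z 0.1089 far u 0.6294
spare 455 0.5425 0.1596
slim 301 0.5427 0.1591
wide tab: top z 0.17 far u 1.5997
```

View pics/side6.png

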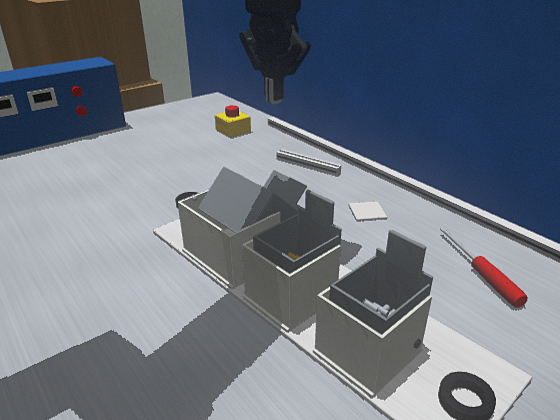

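The wide bin stands open on its stop (tab at (283,185), top z 0.109, about 0.8 rad). Both narrow bins are shut and the gripper is clear.

```bash
python3 -c "from workcell import workorder; print(workorder.job_done())"
```

```text
the job is handed in; nothing more can be done
None
```

The job is handed in (no verdict was returned): the open narrow bin was pushed shut first, then the wide bin was tipped forward to its stop and left open; the other narrow bin stayed shut, and the gripper was clear at about 14.5 s of the 46 s allowed.

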